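# Take the spice canister off its safety hook

## Robot

A 6-joint arm with a two-finger parallel gripper is mounted at the origin on the work surface. World frame = base frame: x ahead of the robot, y to its left, z up, the work surface at z = 0. Lengths are in mm, angles in rad, forces in N, time in s.
With the tool pointing down it reaches from about 275 to 975 mm from the base axis. Payload 8.4 kg.
Tool frame: the origin (TCP) lies between the finger pads; the fingertips stand 17 mm ahead of it and the grasp point (between the pads) lies 2 mm behind it (finger_overhang is the x of the fingertips in the tool frame, in mm); x points along the fingers, z is the direction in which the jaws open and shut, and the axes are right-handed (so a half turn about x gives the same grasp; the last joint's range is limited). The gripper opens to 92 mm and grips with 3 to 60 N. Pads are 20 mm wide; open, the fingers measure 128 mm over their backs; the gripper's body (75 mm by 189 mm) begins 69 mm behind the grasp point.
Start: joints at [1.169, 0.353, 1.633, -0, 1.155, -0.002], TCP at [243.27, 575.715, 231.583] pointing down, gripper open.
Joint ranges: [-2.63, 2.63], [-0.92, 2.1], [0.06, 2.66], [-1.3, 4.44], [0, 2.69], [-3.02, 3.02]. Speed limits (rad/s): [2.22, 2.22, 2.79, 3.14, 3.14, 3.14].

## Interface

Orientations are given as [roll, pitch, yaw] about the fixed x, y, z axes, in that order (R = Rz(yaw) Ry(pitch) Rx(roll)).
In Python, from station import get_state, snapshot, sign_off, finger_overhang gives the robot as it stands.
- The arm moves only by the tool servo_tool, never from a script. Its argument "moves" is a list of rows, each a list of 7 numbers: the turn, a rotation vector about the tool's x, y, z in rad, then the shift along the tool's x, y, z in mm, then the closure, from -1 (fully open) to 1 (shut), so that 0 is half open. A call has 1 to 20 rows; each row is the pose to reach, as a shift and turn from the pose commanded when the call began, along the tool's axes at that moment; what a row does not reach only later rows make up. A row lasts 1/8 s, in which the tool goes at most 62.5 mm and 10.7 degrees, less where a joint would pass 70% of its speed; a pose out of reach is approached as far as the arm can. A call with a gripper value outside its range is refused whole. The fingers move at their own pace and stop on an object; "squeeze" is the grip in N (left out, the last holds). Time passes only in rows, so rows that repeat a pose let the fingers close. It gives the time, the measured TCP pose, the force and the opening at its end, in the units of the state.
- get_state(): the state, without advancing time (a new reading comes with each control period).
- snapshot(name): name is "side" or "top" or "wrist"; returns a dict with "image" (384x512x3 uint8, red, green, blue), "depth" (384x512 float32, mm along the optical axis (not along the pixel's ray), 0 where there is no reading), "camera_matrix" (3x3 intrinsics, pixels), "rvec" (rotation vector, rad) and "tvec" (3), from world to camera coordinates, as OpenCV has them; the wrist camera has in their place "hand_eye" (4x4, takes a point from camera to tool coordinates, whose origin is the TCP and whose axes are the tool frame's). Camera axes: x right, y down, z forward; pixel columns grow to the right and rows downward; lengths in mm; the calibration is good to about 2 mm. A picture is of the moment at which its call begins: read the wrist's pose just before it.
- sign_off(): hands the job in, once; it reports no verdict.
The state is a dict: "t": time; "qpos": joint angles; "qvel": joint speeds; "joint_torque": joint torques, N m; "ee_pos": TCP position; "tool_rot": TCP orientation; "wrist_force": force on the tool from outside, world axes, zero at the start; "torque": the same for the moment, N m; "grip_width": opening from 0.0 (shut) to 1.0 (fully open).
Only numpy, scipy, OpenCV 4.12 (cv2) and the standard library are available. Lean on these libraries where they do the work, as an engineer would, in place of code of your own. Each camera call takes 0.05 s, during which the arm holds its last target.

## Task

Take the drained spice canister off the safety hook by its bail: press the hook's sprung keeper open with the bail bar until it stops, without straining the hook, then lift the bar up through the throat and bring it away over the nose. Then stand the canister gently upright on the floor of the empty pan and let go, leaving the egg pan and everything else where it is.

Things in the scene. Friction and masses are not known exactly. Their poses are not given: they have to be found in the camera images.
- canister: Steel spice canister with rows of holes, hanging on the hook, about 0.35 kg; diameter 72 (75 at the rim), rim top at z = 74. Origin under the centre of its base, z up. On it stands a rigid bail: two upright legs at y = +-22.5, each 10 (x) by 5 (y), 50 wide over the outsides, up to z = 140, joined on top by a cross bar along y. Grip it from above across the legs' outsides.
- bail_bar (a point): Middle of the bail's square cross bar: 8 by 8, along the canister's y, its centre 136 above the canister's base. At the start it lies loose on the hook's seat, between nose and keeper, not touching the keeper. The hook passes through the bail, so once out of the throat raise the bar only to 22 to 40 above where it lay (higher, the canister's rim meets the hook's underside, at height 178), then carry it along stand +x over the nose, whose front is at stand x = 28 +-10.
- stand: Fixed steel hook stand. Origin on the table under the hook; x points from the post to the hook's nose, z up. Base x -130 to 70, y +-60, 18 tall. Post 22 square at x = -105, 198 tall; from it an arm runs to +x and carries the hook head: 21 wide, centred on y = 0, seat top at z = 190, highest point z = 226. The head is clamped anywhere within +-10 along x; where is not measured.
- seat (a point): On the stand, x = 0, on the seat's top. The seat is flat. At its front (+x) end rises a nose with a flat lip that reaches back over the seat towards the post: lip underside 12, top 18 above the seat, its tip at x = -21 +-10 from here (all of the head shifts together). A sprung keeper, a wire flap hinged under the seat, stands upright below the lip, its face 4 in front of that tip, and shuts the way out.
- throat (a point): On the stand, x = -26.3, at bar height (194): the throat's middle if the head's clamp is centred (really +-10 along x). Post side of it stand two upright cheeks, 36 above the seat, a hard stop for the bar, whose centre meets them at stand x = -27.5 +-10. Lip tip to cheeks is 10.5: only from there, or up to 2 short of it, can the bar rise past the lip, straight up.
- empty_pan: Fixed steel food pan with nothing in it, 176 (x) by 162 (y) outside, 65 deep, wall and floor 3 thick, a narrow rim flange (184 by 174 over all); origin under its centre. An equal pan of eggs stands near it; either may stand in either place.
- pan_floor (a point): Centre of the empty pan's inner floor (3 above the table).
- arm (a point): Middle of the stand's arm, behind the hook (height 182). Drawing the bar along stand -x (towards here) swings the keeper back against its spring: about 2.5 N at first touch, about 5 N when the bar meets the cheeks, some 14 further. Find the cheeks by feel (sharp rise of force), then ease off before lifting: a bar pressed on them drags. Over 30 N between canister and hook, against cheeks or lip, overloads the hook.
- egg_pan: Fixed equal pan heaped with eggs up to 72 mm above the table, origin under its centre: leave alone.
- sauce_bottle: bystander: amber glass sauce bottle, diameter 60, 170 tall, origin under its centre
- chilli_jar: bystander: glass jar with steel lid, diameter 64, 80 tall, origin under its centre
- bowl: bystander: steel bowl, diameter 90, 45 tall, origin under its centre
- spoon: bystander: steel spoon about 220 long lying on the table, origin near its middle
- spice_tin: bystander: plain steel tin without any bail, diameter 66, 75 tall, origin under its centre
- cup: bystander: steel cup, diameter 74, 80 tall, origin under its centre
Not all that is in view belongs to the job. What is shaped like the stand but purple is not meant. Leave any turquoise look-alike of the canister alone.

How it is judged:
By the outcome, as a careful person would: the job done as asked, in the order asked, and still so for the second after the job is handed in, with the robot touching nothing.
It also fails if it takes over 72 s, if anything falls off the work surface, if the arm or the gripper's body presses on something with over 40 N, if the wrist force passes 120 N, or if a joint passes its speed limit or range.

## Working session

There is one attempt and no reset: what is moved stays moved. The work goes in short steps, Python scripts to look and compute and a tool call to move; the robot and the scene stay as the last step left them, time stands still between calls to the robot, and variables do not carry over. Pictures are saved under pics/ and viewed, and the job is handed in when it is done.

Besides the shell and the picture viewer there is one more tool, called as name([rows], argument=value, ...), one row to a line, values as JSON. servo_tool: Moves the arm, as the interface text tells. Its arguments: {"type":"object","properties":{"moves":{"type":"array","items":{"type":"array","items":{"type":"number"}}},"squeeze":{"type":"number"}},"required":["moves"]}

```bash
ls; mkdir -p pics; python3 - <<'E'
from station import *
import cv2,json,numpy as np
print(get_state(),finger_overhang)
for n in ("side","top","wrist"):
    s=snapshot(n); cv2.imwrite(f"pics/{n}0.png",s["image"][:,:,::-1]); np.savez(f"{n}0.npz",**s)
    print(n,{k:np.round(v,3).tolist() for k,v in s.items() if k not in("image","depth")})
E
```

```text
pics
{'t': 0.0, 'qpos': array([ 1.16857799e+00,  3.53643496e-01,  1.63412583e+00,  2.89510116e-05,
        1.15520521e+00, -2.40423863e-03]), 'qvel': array([ 0.00176059, -0.00059384, -0.00109091, -0.00093841, -0.00050589,
        0.0015484 ]), 'joint_torque': array([-5.55917177e-04, -5.93849444e+01, -3.34207714e+01,  6.97129173e-02,
        2.36562768e-02, -1.25479573e-04]), 'ee_pos': array([243.08864457, 575.27625983, 230.87014199]), 'tool_rot': array([ 3.12003538,  1.56941419, -1.9921794 ]), 'wrist_force': array([ 0.81548898, -0.77281551,  0.11971482]), 'torque': array([-0.02092201,  0.00402964, -0.03355272]), 'grip_width': 0.9969457816330567} 17.0
side {'camera_matrix': [[473.733, 0.0, 270.34], [0.0, 473.733, 178.758], [0.0, 0.0, 1.0]], 'rvec': [2.396, -0.214, 0.091], 'tvec': [-562.432, 165.867, 1521.74]}
top {'camera_matrix': [[395.286, 0.0, 254.601], [0.0, 395.286, 188.477], [0.0, 0.0, 1.0]], 'rvec': [2.173, -2.151, 0.125], 'tvec': [-3.359, 586.212, 1232.277]}
wrist {'camera_matrix': [[271.473, 0.0, 256.296], [0.0, 271.473, 187.984], [0.0, 0.0, 1.0]], 'hand_eye': [[-0.0, -0.266, 0.964, -153.759], [-0.001, -0.964, -0.266, 76.355], [1.0, -0.001, 0.0, -0.522], [0.0, 0.0, 0.0, 1.0]]}
```

View pics/side0.png

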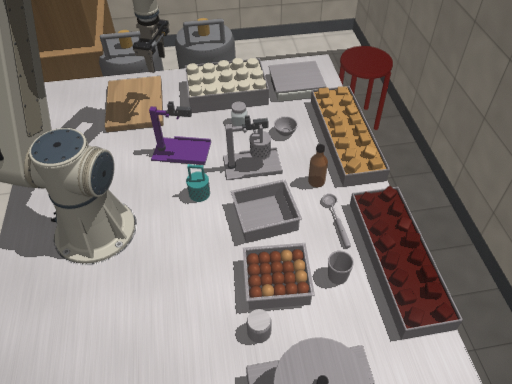

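View pics/top0.png

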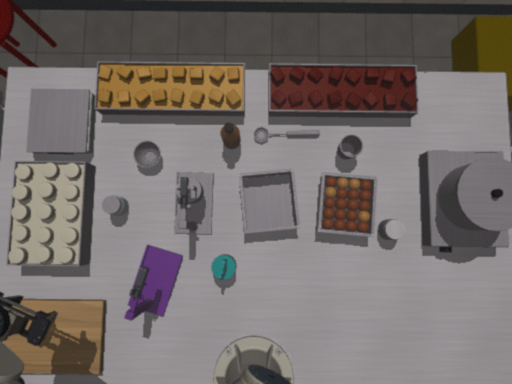

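View pics/wrist0.png

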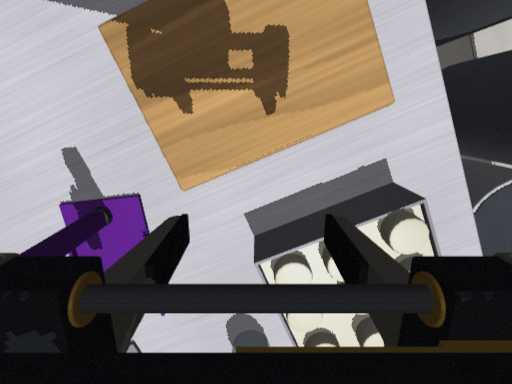

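The top view shows the stand base at about (194,203), with the head and canister at its upper end, around (190,190). The empty pan is at (268,201) and the egg pan at (347,204). The purple stand and the turquoise canister are decoys. Next I'll enlarge the stand area.

```bash
python3 - <<'E'
import cv2,numpy as np
t=np.load("top0.npz")["image"][:,:,::-1]; s=np.load("side0.npz")["image"][:,:,::-1]
a=cv2.resize(t[160:250,150:310],(800,450),interpolation=cv2.INTER_CUBIC); cv2.imwrite("pics/topc.png",a)
a=cv2.resize(s[90:190,200:310],(660,600),interpolation=cv2.INTER_CUBIC); cv2.imwrite("pics/sidec.png",a)
E
```

```text
(no output)
```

View pics/topc.png

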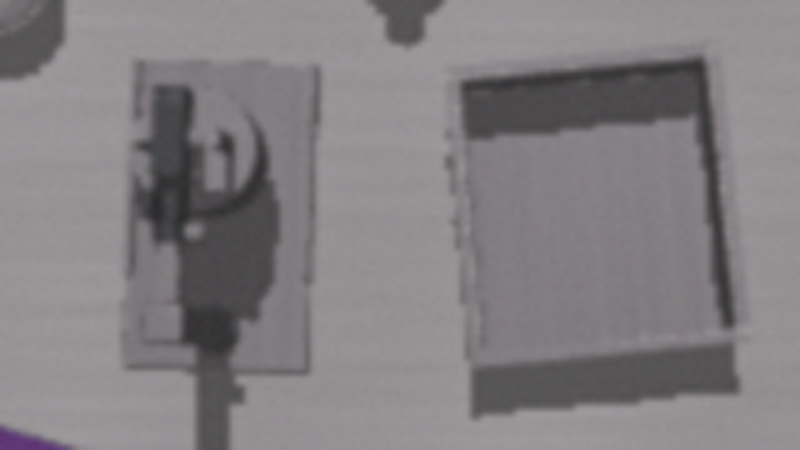

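View pics/sidec.png

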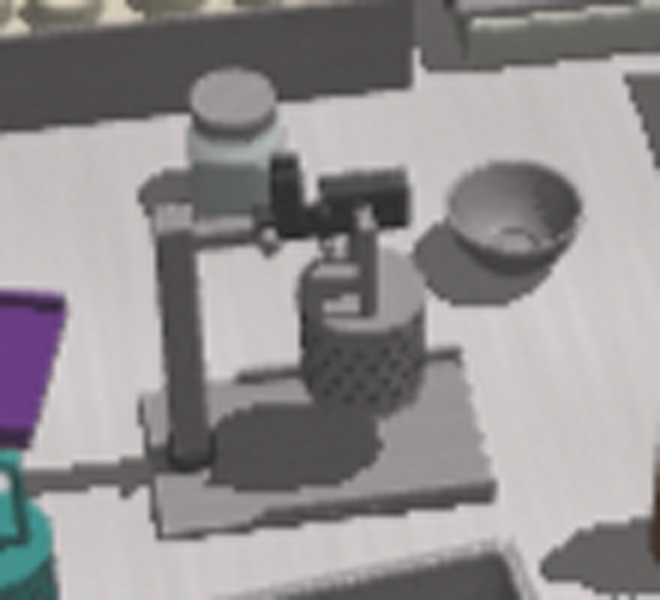

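```bash
cat > h.py <<'E'
import numpy as np,cv2
from scipy.spatial.transform import Rotation as R
def ray(s,u,v,z):
    "pixel -> world at height z (fixed cams)"
    K=s["camera_matrix"];Rm,_=cv2.Rodrigues(s["rvec"]);t=s["tvec"].reshape(3)
    d=Rm.T@np.linalg.inv(K)@np.array([u,v,1.]);c=-Rm.T@t
    return c+d*(z-c[2])/d[2]
def wpose(st):
    T=np.eye(4);T[:3,:3]=R.from_euler('xyz',st["tool_rot"]).as_matrix();T[:3,3]=st["ee_pos"];return T
def wray(s,T,u,v,z):
    M=T@s["hand_eye"];d=M[:3,:3]@np.linalg.inv(s["camera_matrix"])@np.array([u,v,1.]);c=M[:3,3]
    return c+d*(z-c[2])/d[2]
E
python3 - <<'E'
from h import *
from station import get_state
s=dict(np.load("top0.npz"))
f=lambda x,y:(150+(x+.5)/5-.5,160+(y+.5)/5-.5)
print("base");P=[ray(s,*f(*p),18) for p in[(137,62),(320,67),(123,370),(310,372)]]
for p in P:print(p.round(1))
print("c",np.mean(P,0).round(1), "dir",(P[0]+P[1]-P[2]-P[3]).round(1),(P[0]+P[2]-P[1]-P[3]).round(1))
print("pan rim")
P=[ray(s,*f(*p),65) for p in[(448,70),(708,42),(470,365),(748,332)]]
for p in P:print(p.round(1))
print("c",np.mean(P,0).round(1))
print("head",[ray(s,*f(*p),208).round(1) for p in[(153,87),(192,87),(157,240),(185,240)]])
print("can",ray(s,*f(205,155),132).round(1))
print(wpose(get_state()).round(3))
E
```

```text
base
[639.6 255.9  18. ]
[637.5 136.5  18. ]
[440.1 258.4  18. ]
[440.  138.6  18. ]
c [539.3 197.3  18. ] dir [397.   -4.6   0. ] [  2.2 239.1   0. ]
pan rim
[629.1  51.2  65. ]
[ 648.5 -112.    65. ]
[445.3  35.   65. ]
[ 467.3 -136.5   65. ]
c [547.5 -40.6  65. ]
head [array([596. , 208.7, 208. ]), array([596.2, 187.1, 208. ]), array([511.2, 203.8, 208. ]), array([511.3, 188.4, 208. ])]
can [566.7 191.2 132. ]
[[-0.00000e+00 -9.21000e-01  3.89000e-01  2.43133e+02]
 [-1.00000e-03  3.89000e-01  9.21000e-01  5.75400e+02]
 [-1.00000e+00  0.00000e+00 -1.00000e-03  2.31037e+02]
 [ 0.00000e+00  0.00000e+00  0.00000e+00  1.00000e+00]]
```

servo_tool([
  [0,0,0,-50,0,0,-1],
  [0,0,0,-69,-40,-20,-1],
  [-0.1,0,0,-69,-90,-50,-1],
  [-0.2,0,0,-69,-140,-76,-1],
  [-0.3,0,0,-69,-190,-103,-1],
  [-0.389,0,0,-69,-240,-130,-1],
  [-0.389,0,0,-69,-290,-157,-1],
  [-0.389,0,0,-69,-340,-184,-1],
  [-0.389,0,0,-69,-385,-209,-1],
  [-0.389,0,0,-69,-425,-231,-1],
  [-0.389,0,0,-69,-425,-231,-1],
  [-0.389,0,0,-69,-425,-231,-1],
])

```text
t: 1.65
ee_pos: [544.4, 197.7, 300.3]
tool_rot: [1.443, 1.57, 3.002]
wrist_force: [0.1, -0.2, -0.6]
grip_width: 0.999
```

```bash
python3 - <<'E'
from station import *
from h import *
st=get_state();s=snapshot("wrist");T=wpose(st);print(T.round(3),st["t"],st["wrist_force"].round(2))
np.savez("w1.npz",T=T,**s)
im=s["image"][:,:,::-1]; cv2.imwrite("pics/w1.png",cv2.resize(im,(800,600),interpolation=cv2.INTER_CUBIC))
E
```

```text
[[-1.00000e-03 -1.00000e+00  1.10000e-02  5.44384e+02]
 [ 0.00000e+00  1.10000e-02  1.00000e+00  1.97669e+02]
 [-1.00000e+00  1.00000e-03  0.00000e+00  3.00281e+02]
 [ 0.00000e+00  0.00000e+00  0.00000e+00  1.00000e+00]] 1.65 [ 0.06 -0.21 -0.56]
```

View pics/w1.png

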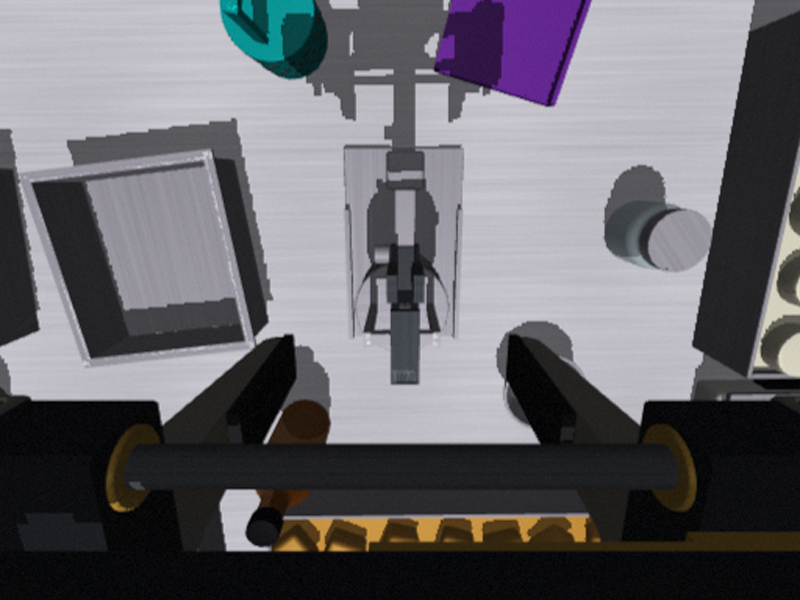

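The wrist view shows the hook head centred near (404,300) and the bail legs on either side at about (370,320) and (437,320). The pan is on the left, around (155,260). I'll enlarge the head.

```bash
python3 - <<'E'
from h import *
im=np.load("w1.npz")["image"][:,:,::-1]
a=cv2.resize(im[150:250,205:315],(660,600),interpolation=cv2.INTER_CUBIC)
a=np.clip(a.astype(float)*1.6,0,255).astype(np.uint8)
cv2.imwrite("pics/w1c.png",a)
d=np.load("w1.npz")["depth"]; print(d[190:245:3,225:292:5].astype(int))
E
```

```text
[[454 334 334 333 335 235 274 273 238 235 334 335 333 463]
 [454 335 334 335 334 236 274 274 236 235 335 334 335 464]
 [454 336 335 325 336 276 268 265 274 335 323 337 335 464]
 [456 337 338 322 338 257 258 257 258 337 313 337 338 465]
 [458 338 302 320 336 258 257 258 258 337 300 339 337 464]
 [459 339 291 318 338 258 259 259 258 338 301 290 340 464]
 [460 472 284   0 339 260 260 261 260 340 300 282 472 464]
 [464 473 274 277 278 260 261 262 261 275 276 272 471 463]
 [464 483 272 272 272 261 260 261 261 271 270 271 482 464]
 [484 485 272 272 273 261 262 262 262 273 272 272 484 483]
 [486 485 274 275 273 262 263 263 263 274 273 273 487 486]
 [487 489 488 487 488 263 264 264 264 487 487 488 487 488]
 [487 488 489 490 488 265 263 264 264 490 489 488 489 489]
 [489 490 490 491 490 266 264 265 265 490 490 488 489 490]
 [492 490 493 492 492 266 267 266 267 491 493 492 491 493]
 [492 492 493 494 494 266 267 266 267 494 494 494 493 493]
 [496 496 494 495 495 269 267 267 268 494 495 495 496 496]
 [497 497 497 497 496 268 269 268 267 496 500 496 495 496]
 [500 497 498 498 499 271 268 270 270 498 499 499 499 501]]
```

View pics/w1c.png

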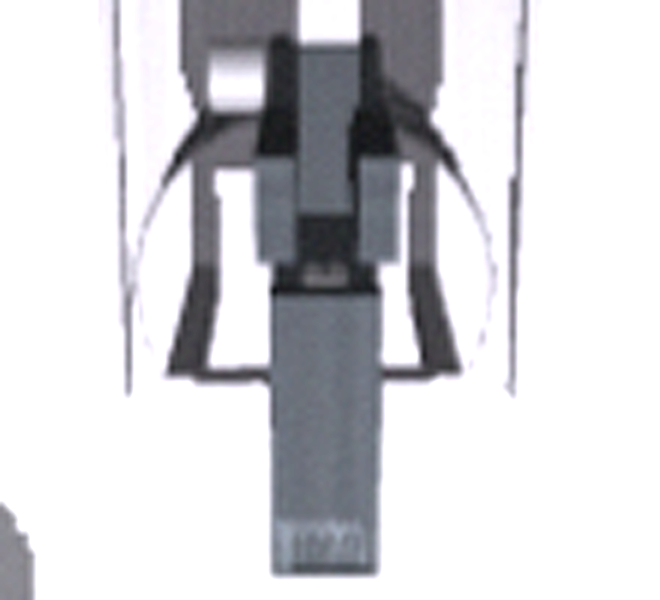

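```bash
python3 - <<'E'
from h import *
z=dict(np.load("w1.npz"));d=z["depth"];M=z["T"]@z["hand_eye"]
v,u=np.mgrid[0:384,0:512]; K=z["camera_matrix"]
P=np.stack([(u-K[0,2])/K[0,0]*d,(v-K[1,2])/K[1,1]*d,d],-1)@M[:3,:3].T+M[:3,3]
P[d==0]=np.nan
np.save("P1.npy",P)
roi=np.zeros(d.shape,bool);roi[150:255,205:315]=1
def b(n,m):
    q=P[m&roi];print(n,len(q),np.nanmin(q,0).round(1),np.nanmax(q,0).round(1),np.nanmedian(q,0).round(1))
X,Y,Z=P[...,0],P[...,1],P[...,2]
cy=197
b("bar+",(Z>193)&(Z<203)&(Y>cy+13)&(Y<cy+35)); b("bar-",(Z>193)&(Z<203)&(Y<cy-13)&(Y>cy-35))
b("cheek",(Z>220)&(Z<232)); b("lip",(Z>203)&(Z<213)&(abs(Y-cy)<16)); b("rim",(Z>127)&(Z<138))
b("base",(Z>15)&(Z<21))
# pan
roi[:]=0; roi[80:240,5:175]=1
m=(Z>60)&(Z<70)&roi; q=P[m][:,:2].astype(np.float32); r=cv2.minAreaRect(q);print("pan",r,len(q))
E
```

```text
bar+ 137 [519.4 210.2 193.1] [573.2 222.6 200.2] [566.9 216.3 198.5]
bar- 109 [562.6 173.2 193.1] [573.1 184.  200.4] [567.1 178.1 198.5]
cheek 280 [519.1 190.6 220.6] [535.5 210.9 228.4] [526.7 200.8 226.6]
lip 956 [519.1 190.3 203.5] [595.2 210.8 212.9] [567.9 200.1 208.5]
rim 1085 [532.6 161.1 127. ] [602.7 234.5 138. ] [561.3 185.  132.5]
base 444 [524.2 139.8  15. ] [638.6 260.5  21. ] [578.7 254.3  18.4]
pan ((544.0593872070312, -42.31697082519531), (188.39564514160156, 175.99888610839844), 6.158530235290527) 3499
```

The bar is centred near (567.5, 198), with its top at z≈198. The cheek front is at x≈535.5, so I expect the stop at a bar x of about 540. The pan centre is about (545, -41). I'll descend over the bail next.

servo_tool([
  [0,0,0,0,-12,0,-1],
  [0,0,0,5,-23,0.5,-1],
  [0,0,0,35,-23,0.5,-1],
  [0,0,0,65,-23,0.5,-1],
  [0,0,0,90,-23,0.5,-1],
  [0,0,0,108,-23,0.5,-1],
  [0,0,0,116,-23,0.5,-1],
  [0,0,0,116,-23,0.5,-1],
  [0,0,0,116,-23,0.5,-1],
])

```text
t: 2.82
ee_pos: [568.4, 198.0, 185.5]
tool_rot: [-1.249, 1.569, 0.311]
wrist_force: [-0.5, -0.2, 0.2]
grip_width: 0.997
```

```bash
python3 - <<'E'
from station import *
from h import *
s=snapshot("wrist")
im=s["image"][:,:,::-1]; cv2.imwrite("pics/w2.png",cv2.resize(im,(800,600),interpolation=cv2.INTER_CUBIC))
st=get_state();print(st["ee_pos"],st["wrist_force"])
E
```

```text
[568.45034353 197.97741943 185.57484693] [0.29018666 0.56282215 0.03998591]
```

View pics/w2.png

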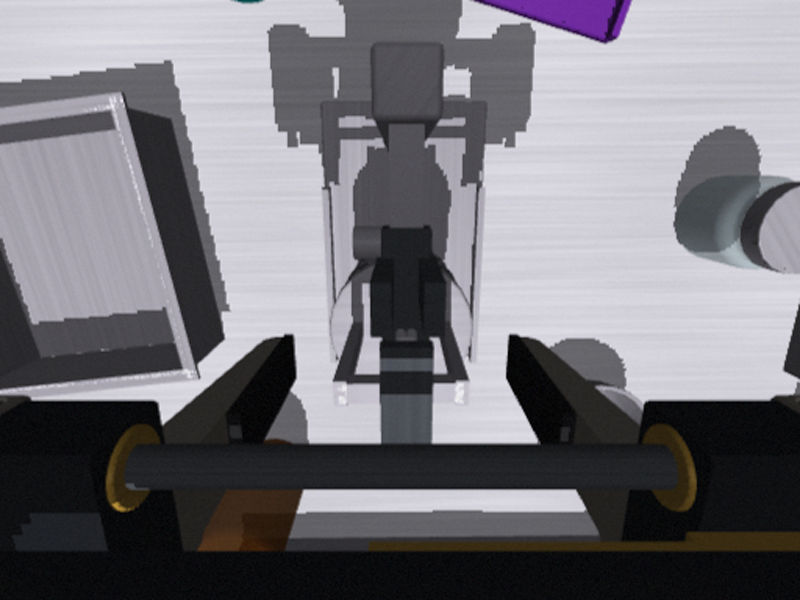

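The legs at (342,390) and (460,390) sit centred between the fingers. I'll close on them now.

servo_tool([
  [0,0,0,0,0,0,-0.3],
  [0,0,0,0,0,0,0],
  [0,0,0,0,0,0,0.3],
  [0,0,0,0,0,0,1],
  [0,0,0,0,0,0,1],
  [0,0,0,0,0,0,1],
  [0,0,0,0,0,0,1],
], squeeze=35)

```text
t: 3.75
ee_pos: [567.9, 197.8, 184.6]
tool_rot: [-0.316, 1.571, 1.244]
wrist_force: [0.3, 1.2, 0.7]
grip_width: 0.539
```

servo_tool([
  [0,0,0,-1,0,0,1],
  [0,0,0,-2,0,0,1],
  [0,0,0,-2,0,0,1],
  [0,0,0,-2,0,0,1],
], squeeze=50)

```text
t: 4.25
ee_pos: [567.7, 197.7, 186.4]
tool_rot: [1.969, 1.57, -2.755]
wrist_force: [-0.0, 0.5, -4.3]
grip_width: 0.539
```

servo_tool([
  [0,0,0,0,2,0,1],
  [0,0,0,0,4,0,1],
  [0,0,0,0,6,0,1],
  [0,0,0,0,8,0,1],
  [0,0,0,0,8,0,1],
  [0,0,0,0,8,0,1],
])

```text
t: 5.0
ee_pos: [559.9, 197.9, 186.6]
tool_rot: [-1.281, 1.571, 0.279]
wrist_force: [1.2, -0.6, -5.2]
grip_width: 0.537
```

```bash
python3 - <<'E'
from station import *
for i in range(5):
    st=get_state();print(st["t"],st["ee_pos"].round(2),st["wrist_force"].round(2),st["torque"].round(3),st["qpos"].round(5).tolist(),st["grip_width"])
E
```

```text
5.0 [559.9  197.88 186.64] [ 1.24 -0.55 -5.21] [-0.01  -0.031  0.   ] [0.3372, 0.35113, 1.74474, -1e-05, 1.04559, -1.22286] 0.5366329403947045
5.0 [559.9  197.88 186.64] [ 1.24 -0.55 -5.21] [-0.01  -0.031  0.   ] [0.3372, 0.35113, 1.74474, -1e-05, 1.04559, -1.22286] 0.5366329403947045
5.0 [559.9  197.88 186.64] [ 1.24 -0.55 -5.21] [-0.01  -0.031  0.   ] [0.3372, 0.35113, 1.74474, -1e-05, 1.04559, -1.22286] 0.5366329403947045
5.0 [559.9  197.88 186.64] [ 1.24 -0.55 -5.21] [-0.01  -0.031  0.   ] [0.3372, 0.35113, 1.74474, -1e-05, 1.04559, -1.22286] 0.5366329403947045
5.0 [559.9  197.88 186.64] [ 1.24 -0.55 -5.21] [-0.01  -0.031  0.   ] [0.3372, 0.35113, 1.74474, -1e-05, 1.04559, -1.22286] 0.5366329403947045
```

servo_tool([
  [0,0,0,0,2,0,1],
  [0,0,0,0,4,0,1],
  [0,0,0,0,5,0,1],
  [0,0,0,0,5,0,1],
])

```text
t: 5.5
ee_pos: [554.8, 197.9, 186.6]
tool_rot: [-0.17, 1.571, 1.39]
wrist_force: [0.9, -1.0, -3.5]
grip_width: 0.538
```

servo_tool([
  [0,0,0,0,2,0,1],
  [0,0,0,0,4,0,1],
  [0,0,0,0,5,0,1],
  [0,0,0,0,5,0,1],
])

```text
t: 6.0
ee_pos: [550.1, 198.0, 186.7]
tool_rot: [-1.397, 1.57, 0.163]
wrist_force: [4.0, -1.0, -4.1]
grip_width: 0.538
```

Keeper contact now shows at about 4 N. I'll go on in smaller steps.

servo_tool([
  [0,0,0,0,1,0,1],
  [0,0,0,0,2,0,1],
  [0,0,0,0,3,0,1],
  [0,0,0,0,3,0,1],
])

```text
t: 6.5
ee_pos: [546.8, 198.0, 186.5]
tool_rot: [0.389, 1.571, 1.949]
wrist_force: [2.8, -0.3, -4.4]
grip_width: 0.541
```

servo_tool([
  [0,0,0,0,1,0,1],
  [0,0,0,0,2,0,1],
  [0,0,0,0,2,0,1],
])

```text
t: 6.88
ee_pos: [544.8, 198.0, 186.6]
tool_rot: [-1.049, 1.571, 0.511]
wrist_force: [3.6, 0.0, -3.8]
grip_width: 0.539
```

servo_tool([
  [0,0,0,0,1,0,1],
  [0,0,0,0,1,0,1],
])

```text
t: 7.12
ee_pos: [543.8, 198.0, 186.7]
tool_rot: [-0.99, 1.571, 0.57]
wrist_force: [3.1, 0.8, -3.8]
grip_width: 0.538
```

servo_tool([
  [0,0,0,0,1,0,1],
  [0,0,0,0,1,0,1],
])

```text
t: 7.38
ee_pos: [542.8, 198.0, 186.6]
tool_rot: [-1.569, 1.571, -0.009]
wrist_force: [4.2, -0.0, -3.6]
grip_width: 0.54
```

servo_tool([
  [0,0,0,0,1,0,1],
  [0,0,0,0,1,0,1],
])

```text
t: 7.62
ee_pos: [541.8, 198.1, 186.6]
tool_rot: [1.482, 1.571, 3.042]
wrist_force: [3.8, 0.3, -4.4]
grip_width: 0.54
```

servo_tool([
  [0,0,0,0,0.7,0,1],
  [0,0,0,0,0.7,0,1],
])

```text
t: 7.88
ee_pos: [541.1, 198.1, 186.6]
tool_rot: [1.655, 1.571, -3.068]
wrist_force: [3.4, -0.2, -3.6]
grip_width: 0.541
```

servo_tool([
  [0,0,0,0,0.5,0,1],
  [0,0,0,0,0.5,0,1],
])

```text
t: 8.12
ee_pos: [540.6, 198.1, 186.6]
tool_rot: [2.124, 1.571, -2.599]
wrist_force: [4.2, -0.1, -3.6]
grip_width: 0.535
```

servo_tool([
  [0,0,0,0,0.5,0,1],
  [0,0,0,0,0.5,0,1],
])

```text
t: 8.38
ee_pos: [540.1, 198.1, 186.6]
tool_rot: [1.593, 1.571, -3.13]
wrist_force: [3.6, 0.0, -3.5]
grip_width: 0.538
```

servo_tool([
  [0,0,0,0,0.5,0,1],
  [0,0,0,0,0.5,0,1],
])

```text
t: 8.62
ee_pos: [539.6, 198.1, 186.6]
tool_rot: [2.225, 1.571, -2.498]
wrist_force: [3.8, 0.2, -4.4]
grip_width: 0.538
```

servo_tool([
  [0,0,0,0,0.5,0,1],
  [0,0,0,0,0.5,0,1],
])

```text
t: 8.88
ee_pos: [539.1, 198.1, 186.6]
tool_rot: [1.399, 1.571, 2.959]
wrist_force: [5.0, -0.3, -4.3]
grip_width: 0.54
```

servo_tool([
  [0,0,0,0,0.5,0,1],
  [0,0,0,0,0.5,0,1],
])

```text
t: 9.12
ee_pos: [538.9, 198.1, 186.6]
tool_rot: [-1.467, 1.57, 0.094]
wrist_force: [5.1, -0.0, -5.1]
grip_width: 0.539
```

servo_tool([
  [0,0,0,0,0.5,0,1],
  [0,0,0,0,0.5,0,1],
])

```text
t: 9.38
ee_pos: [538.9, 198.1, 186.7]
tool_rot: [-1.487, 1.569, 0.073]
wrist_force: [7.1, -0.4, -5.2]
grip_width: 0.535
```

servo_tool([
  [0,0,0,0,0.7,0,1],
  [0,0,0,0,0.7,0,1],
])

```text
t: 9.62
ee_pos: [538.8, 198.1, 186.8]
tool_rot: [-1.484, 1.568, 0.076]
wrist_force: [10.6, -0.6, -7.9]
grip_width: 0.54
```

The force rises sharply while the TCP holds at x≈538.9, so that is the cheeks. I'll ease off slightly.

servo_tool([
  [0,0,0,0,-1.2,0,1],
  [0,0,0,0,-2.3,0,1],
  [0,0,0,0,-2.3,0,1],
  [0,0,0,0,-2.3,0,1],
])

```text
t: 10.12
ee_pos: [539.6, 198.1, 186.7]
tool_rot: [1.059, 1.571, 2.619]
wrist_force: [2.9, -0.0, -0.6]
grip_width: 0.536
```

```bash
python3 - <<'E'
from station import *
from h import *
s=snapshot("wrist");st=get_state();np.savez("w3.npz",T=wpose(st),**s)
im=s["image"][:,:,::-1]; a=cv2.resize(im[170:290,180:340],(800,600),interpolation=cv2.INTER_CUBIC)
cv2.imwrite("pics/w3.png",np.clip(a*1.5,0,255).astype(np.uint8));print(st["ee_pos"],st["wrist_force"])
E
```

```text
[539.65722364 198.07272497 186.6729235 ] [ 2.71575915  0.80777878 -0.57523682]
```

View pics/w3.png

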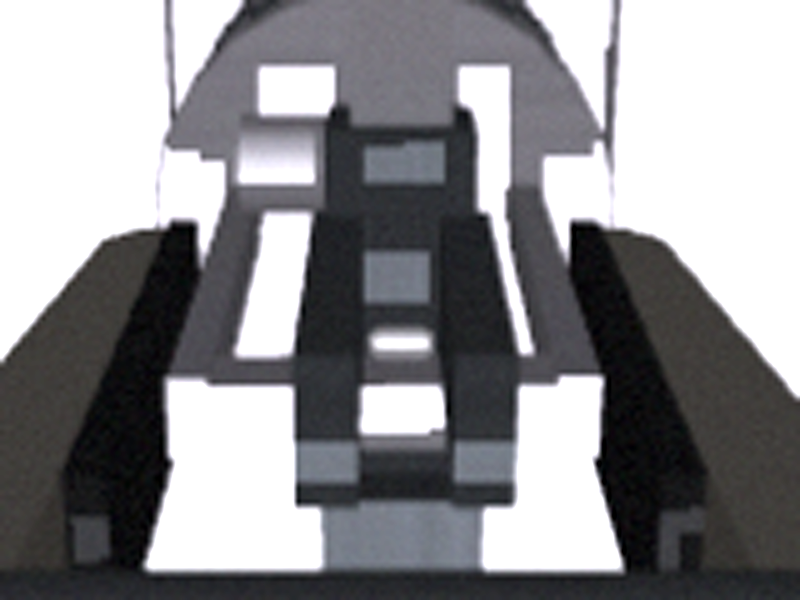

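The wrist view shows the bar just in front of the cheeks, at (405,400). The force has dropped to about 3 N from the keeper alone. I'll lift in steps.

servo_tool([
  [0,0,0,-1.5,0,0,1],
  [0,0,0,-3,0,0,1],
  [0,0,0,-3,0,0,1],
])

```text
t: 10.55
ee_pos: [539.7, 198.0, 189.6]
tool_rot: [2.341, 1.571, -2.382]
wrist_force: [3.7, -0.3, -3.5]
grip_width: 0.54
```

servo_tool([
  [0,0,0,-1.5,0,0,1],
  [0,0,0,-3,0,0,1],
  [0,0,0,-3,0,0,1],
])

```text
t: 10.92
ee_pos: [539.6, 198.1, 193.0]
tool_rot: [0.873, 1.571, 2.433]
wrist_force: [0.8, -0.3, 0.3]
grip_width: 0.537
```

servo_tool([
  [0,0,0,-2,0,0,1],
  [0,0,0,-4,0,0,1],
  [0,0,0,-6,0,0,1],
  [0,0,0,-6,0,0,1],
])

```text
t: 11.42
ee_pos: [539.6, 198.1, 198.6]
tool_rot: [1.712, 1.57, -3.011]
wrist_force: [0.7, -0.0, -3.8]
grip_width: 0.544
```

servo_tool([
  [0,0,0,-3,0,0,1],
  [0,0,0,-6,0,0,1],
  [0,0,0,-9,0,0,1],
  [0,0,0,-12,0,0,1],
  [0,0,0,-15,0,0,1],
  [0,0,0,-15,0,0,1],
  [0,0,0,-15,0,0,1],
])

```text
t: 12.3
ee_pos: [539.7, 198.1, 213.5]
tool_rot: [2.062, 1.571, -2.661]
wrist_force: [-1.3, -0.7, -3.5]
grip_width: 0.537
```

```bash
python3 - <<'E'
from station import *
from h import *
s=snapshot("wrist");st=get_state();np.savez("w4.npz",T=wpose(st),**s)
im=s["image"][:,:,::-1]; a=cv2.resize(im[170:290,180:340],(800,600),interpolation=cv2.INTER_CUBIC)
b=snapshot("side")["image"][90:190,200:310,::-1]
cv2.imwrite("pics/w4.png",np.clip(a*1.5,0,255).astype(np.uint8));print(st["ee_pos"],st["wrist_force"])
cv2.imwrite("pics/s4.png",cv2.resize(b,(660,600),interpolation=cv2.INTER_CUBIC))
E
```

```text
[539.6825937  198.0506617  213.48547802] [-1.52906359  1.35437375 -4.03143852]
```

View pics/w4.png

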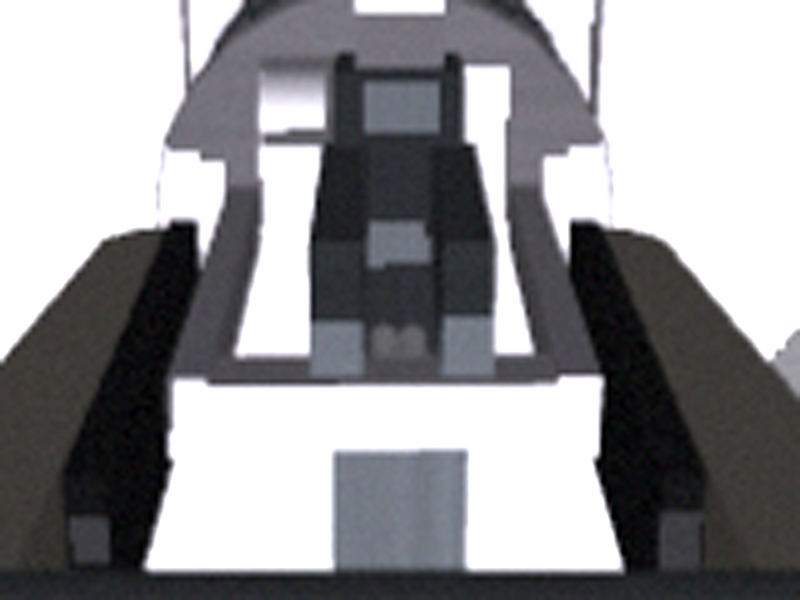

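View pics/s4.png

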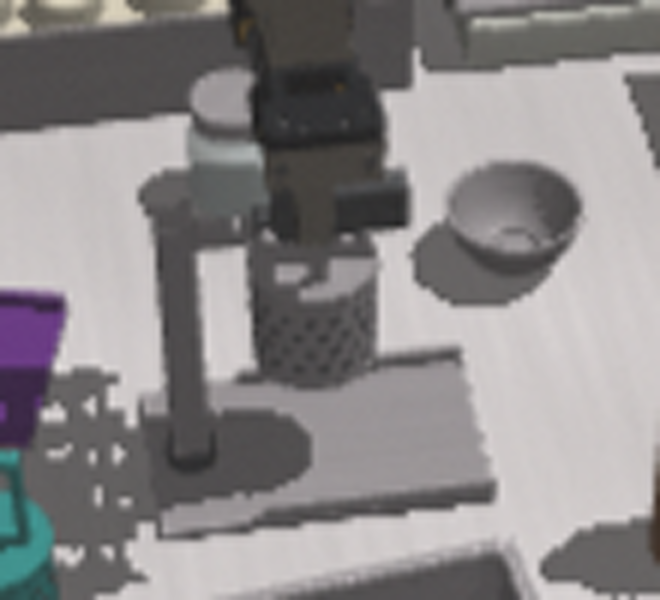

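The bar is above the lip and the keeper has snapped shut beneath it. Before carrying it, I'll check where the bottle is.

```bash
python3 - <<'E'
from h import *
z=dict(np.load("top0.npz"));d=z["depth"];K=z["camera_matrix"];Rm,_=cv2.Rodrigues(z["rvec"])
v,u=np.mgrid[0:384,0:512]
P=(np.stack([(u-K[0,2])/K[0,0]*d,(v-K[1,2])/K[1,1]*d,d],-1)-z["tvec"].reshape(3))@Rm
for n,(v0,v1,u0,u1) in dict(bottle=(115,155,218,245),bowl=(138,175,130,165),eggpan=(170,240,315,380),spoon=(125,145,250,325)).items():
    q=P[v0:v1,u0:u1].reshape(-1,3);q=q[q[:,2]>8];print(n,q.min(0).round(),q.max(0).round())
q=P[165:245,235:305].reshape(-1,3);q=q[(q[:,2]>60)&(q[:,2]<70)];print(cv2.minAreaRect(q[:,:2].astype(np.float32)))
z=dict(np.load("w4.npz"));P=None
E
```

```text
bottle [440.   2.   8.] [ 836.  117. 1292.]
bowl [440.   2.   8.] [ 736.  405. 1292.]
eggpan [ 439. -401.    8.] [ 638.    2. 1292.]
spoon [ 440. -209.    8.] [ 802.    6. 1292.]
((546.5794067382812, -41.98845672607422), (188.17010498046875, 174.30645751953125), 5.964929103851318)
```

```bash
python3 - <<'E'
from h import *
z=dict(np.load("top0.npz"));d=z["depth"];K=z["camera_matrix"];Rm,_=cv2.Rodrigues(z["rvec"])
v,u=np.mgrid[0:384,0:512]
P=(np.stack([(u-K[0,2])/K[0,0]*d,(v-K[1,2])/K[1,1]*d,d],-1)-z["tvec"].reshape(3))@Rm
for n,(v0,v1,u0,u1) in dict(bottle=(115,155,218,245),bowl=(138,175,130,165)).items():
    q=P[v0:v1,u0:u1].reshape(-1,3);q=q[(q[:,2]>20)&(q[:,2]<250)];print(n,np.percentile(q,[1,50,99],axis=0).round())
E
```

```text
bottle [[721.  52.  24.]
 [739.  78. 114.]
 [771. 107. 172.]]
bowl [[651. 307.  20.]
 [704. 366.  37.]
 [735. 393.  49.]]
```

servo_tool([
  [0,0,0,0,-4,0,1],
  [0,0,0,0,-10,0,1],
  [0,0,0,0,-18,0,1],
  [0,0,0,0,-26,0,1],
  [0,0,0,0,-34,0,1],
  [0,0,0,0,-34,0,1],
])

```text
t: 13.15
ee_pos: [574.4, 197.7, 213.5]
tool_rot: [-1.319, 1.571, 0.24]
wrist_force: [1.2, 0.6, -3.3]
grip_width: 0.536
```

servo_tool([
  [0,0,0,0,-8,0,1],
  [0,0,0,0,-18,0,1],
  [0,0,0,0,-28,0,1],
  [0,0,0,0,-38,0,1],
  [0,0,0,0,-48,0,1],
  [0,0,0,0,-56,0,1],
  [0,0,0,0,-61,0,1],
  [0,0,0,0,-61,0,1],
  [0,0,0,0,-61,0,1],
])

```text
t: 14.28
ee_pos: [634.4, 197.0, 213.5]
tool_rot: [1.861, 1.57, -2.862]
wrist_force: [-0.4, -0.3, -4.4]
grip_width: 0.537
```

servo_tool([
  [0,0,0,-6,0,-8,1],
  [0,0,0,-12,0,-25,1],
  [0,0,0,-15,0,-45,1],
  [0,0,0,-15,0,-70,1],
  [0,0,0,-15,4,-95,1],
  [0,0,0,-15,16,-120,1],
  [0,0,0,-15,32,-145,1],
  [0,0,0,-15,48,-170,1],
  [0,0,0,-15,64,-195,1],
  [0,0,0,-15,76,-218,1],
  [0,0,0,-15,84,-233,1],
  [0,0,0,-15,86.5,-240,1],
  [0,0,0,-15,86.5,-240,1],
  [0,0,0,-15,86.5,-240,1],
])

```text
t: 16.02
ee_pos: [546.0, -41.5, 228.6]
tool_rot: [-0.74, 1.57, 0.82]
wrist_force: [-0.4, 0.5, -4.4]
grip_width: 0.535
```

```bash
python3 - <<'E'
from station import *
from h import *
s=snapshot("wrist");st=get_state();np.savez("w5.npz",T=wpose(st),**s)
im=s["image"][:,:,::-1]; cv2.imwrite("pics/w5.png",cv2.resize(im,(800,600)))
b=snapshot("side");t=snapshot("top")
cv2.imwrite("pics/s5.png",np.vstack([cv2.resize(b["image"][80:250,190:360,::-1],(400,400)),]))
cv2.imwrite("pics/st5.png",np.hstack([cv2.resize(b["image"][90:260,190:360,::-1],(400,400)),cv2.resize(t["image"][150:250,215:315,::-1],(400,400))]))
print(st["ee_pos"],st["wrist_force"])
E
```

```text
[545.99367539 -41.45903106 228.52167928] [ 0.62749324  0.37478235 -4.43756582]
```

View pics/w5.png

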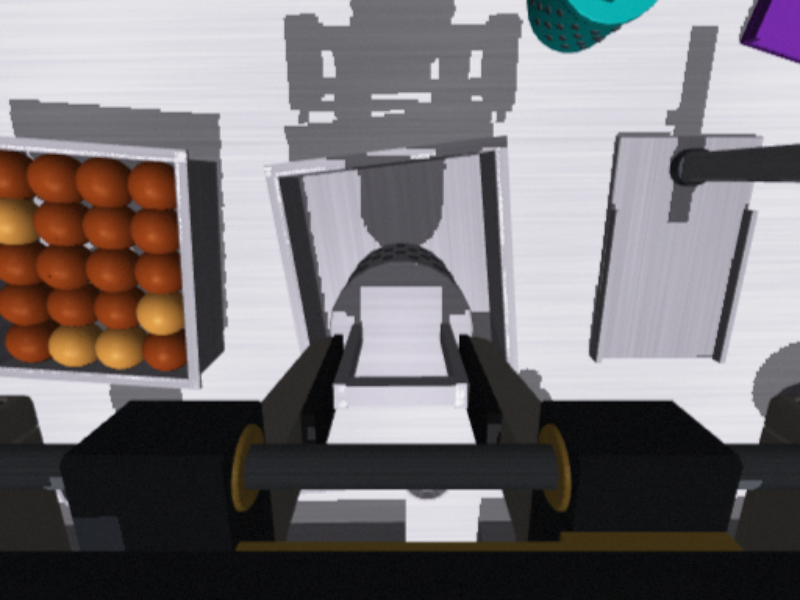

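View pics/st5.png

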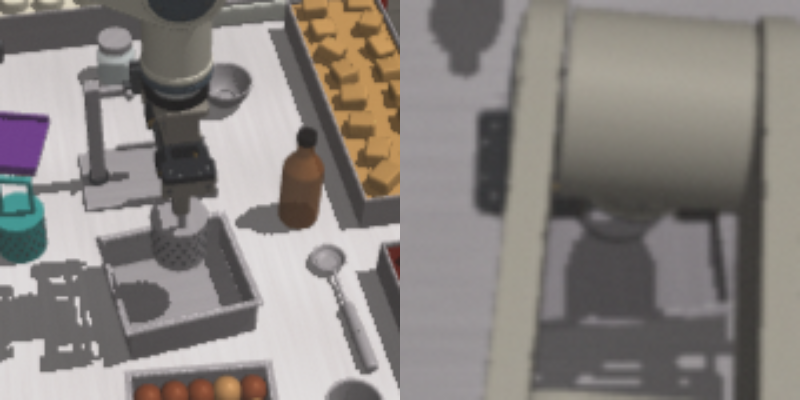

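```bash
python3 - <<'E'
from h import *
z=dict(np.load("w5.npz"));d=z["depth"];M=z["T"]@z["hand_eye"]
v,u=np.mgrid[0:384,0:512]; K=z["camera_matrix"]
P=np.stack([(u-K[0,2])/K[0,0]*d,(v-K[1,2])/K[1,1]*d,d],-1)@M[:3,:3].T+M[:3,3]
m=(d>0)&(P[...,2]>165)&(P[...,2]<185)&(abs(P[...,0]-546)<36)&(abs(P[...,1]+42)<36)
q=P[m];print(len(q),q.min(0).round(),q.max(0).round())
A=np.c_[q[:,:2]-[546,-42],np.ones(len(q))];print(np.linalg.lstsq(A,q[:,2],rcond=None)[0])
E
```

```text
4900 [510. -78. 169.] [572.  -6. 185.]
[8.51480802e-03 1.95522555e-03 1.76570976e+02]
```

servo_tool([
  [0,0,0,8,0,0,1],
  [0,0,0,22,0,0,1],
  [0,0,0,38,0,0,1],
  [0,0,0,54,0,0,1],
  [0,0,0,68,0,0,1],
  [0,0,0,80,0,0,1],
  [0,0,0,88,0,0,1],
  [0,0,0,92,0,0,1],
  [0,0,0,93,0,0,1],
  [0,0,0,93,0,0,1],
])

```text
t: 17.42
ee_pos: [545.9, -42.0, 135.9]
tool_rot: [-1.651, 1.57, -0.091]
wrist_force: [0.6, -0.1, -3.3]
grip_width: 0.54
```

servo_tool([
  [0,0,0,1,0,0,1],
  [0,0,0,2,0,0,1],
  [0,0,0,3,0,0,1],
  [0,0,0,4,0,0,1],
  [0,0,0,4,0,0,1],
])

```text
t: 18.05
ee_pos: [545.6, -42.0, 131.5]
tool_rot: [1.46, 1.571, 3.02]
wrist_force: [-0.3, 0.7, -4.1]
grip_width: 0.537
```

servo_tool([
  [0,0,0,0.5,0,0,1],
  [0,0,0,1,0,0,1],
  [0,0,0,1,0,0,1],
])

```text
t: 18.42
ee_pos: [545.6, -42.0, 130.5]
tool_rot: [1.687, 1.571, -3.036]
wrist_force: [0.1, -0.3, -3.7]
grip_width: 0.54
```

servo_tool([
  [0,0,0,0.5,0,0,1],
  [0,0,0,1,0,0,1],
  [0,0,0,1,0,0,1],
])

```text
t: 18.8
ee_pos: [545.7, -42.0, 129.7]
tool_rot: [-1.537, 1.571, 0.023]
wrist_force: [0.0, -0.9, -2.1]
grip_width: 0.539
```

The weight is starting to transfer to the floor, so I'll go a little further.

servo_tool([
  [0,0,0,0.5,0,0,1],
  [0,0,0,0.5,0,0,1],
])

```text
t: 19.05
ee_pos: [545.9, -42.0, 129.6]
tool_rot: [-1.573, 1.57, -0.013]
wrist_force: [-1.5, 0.6, 5.3]
grip_width: 0.539
```

servo_tool([
  [0,0,0,0.4,0,0,1],
  [0,0,0,0.4,0,0,1],
])

```text
t: 19.3
ee_pos: [546.0, -42.0, 129.6]
tool_rot: [-1.588, 1.57, -0.028]
wrist_force: [-3.9, 0.8, 9.6]
grip_width: 0.542
```

servo_tool([
  [0,0,0,-0.4,0,0,1],
  [0,0,0,-0.8,0,0,1],
  [0,0,0,-0.8,0,0,1],
], squeeze=15)

```text
t: 19.68
ee_pos: [545.9, -42.0, 129.6]
tool_rot: [-1.318, 1.57, 0.242]
wrist_force: [-1.5, 1.7, 2.8]
grip_width: 0.543
```

servo_tool([
  [0,0,0,0,0,0,-0.1],
  [0,0,0,0,0,0,-0.2],
  [0,0,0,0,0,0,-0.4],
  [0,0,0,0,0,0,-0.6],
  [0,0,0,0,0,0,-0.7],
  [0,0,0,0,0,0,-0.7],
])

```text
t: 20.42
ee_pos: [545.7, -42.0, 129.5]
tool_rot: [-2.116, 1.571, -0.556]
wrist_force: [0.7, -1.1, -0.3]
grip_width: 0.851
```

servo_tool([
  [0,0,0,-5,0,0,-0.7],
  [0,0,0,-15,0,0,-0.7],
  [0,0,0,-35,0,0,-0.7],
  [0,0,0,-60,0,0,-0.7],
  [0,0,0,-90,0,0,-0.7],
  [0,0,0,-120,0,0,-0.7],
  [0,0,0,-140,0,0,-0.7],
  [0,0,0,-150,0,0,-0.7],
  [0,0,0,-150,0,0,-0.7],
  [0,0,0,-150,0,0,-0.7],
])

```text
t: 21.68
ee_pos: [545.2, -42.0, 278.7]
tool_rot: [1.509, 1.57, 3.069]
wrist_force: [-0.3, -0.4, -0.7]
grip_width: 0.851
```

```bash
python3 - <<'E'
from station import *
from h import *
st=get_state();s=snapshot("wrist");T=wpose(st)
a=cv2.resize(s["image"][:,:,::-1],(512,384))
b=snapshot("side")
cv2.imwrite("pics/end.png",np.hstack([a,cv2.resize(b["image"][90:320,190:360,::-1],(284,384))]))
d=s["depth"];M=T@s["hand_eye"];K=s["camera_matrix"]
v,u=np.mgrid[0:384,0:512]
P=np.stack([(u-K[0,2])/K[0,0]*d,(v-K[1,2])/K[1,1]*d,d],-1)@M[:3,:3].T+M[:3,3]
m=(d>0)&(P[...,2]>72)&(P[...,2]<85)&(abs(P[...,0]-546)<45)&(abs(P[...,1]+42)<45)
q=P[m];A=np.c_[q[:,:2]-[546,-42],np.ones(len(q))];print(len(q),q.min(0),q.max(0),np.linalg.lstsq(A,q[:,2],rcond=None)[0])
print(st["t"],st["ee_pos"],st["wrist_force"],st["grip_width"])
E
```

```text
1849 [508.81306108 -78.63104782  72.40712777] [582.81612514  -4.6474771   82.0129698 ] [3.08491193e-03 2.12311376e-03 7.74886977e+01]
21.675 [545.17239533 -41.98828982 278.66662287] [-0.34530691 -0.38551724 -0.72697032] 0.8512571572859645
```

View pics/end.png

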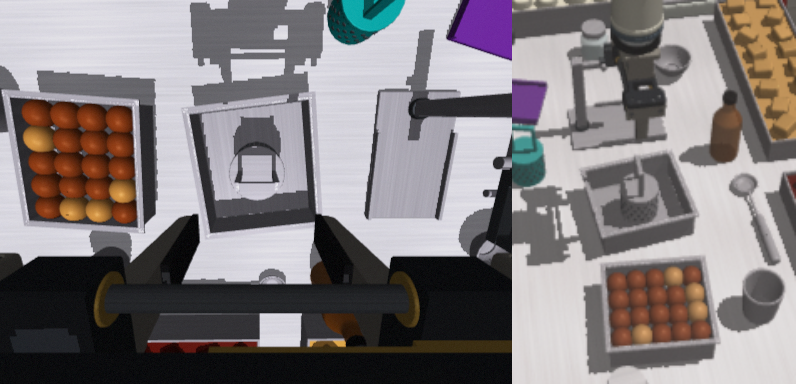

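The canister stands upright in the middle of the pan, at about (257,170) in the wrist view. Its rim is level at z≈77, the gripper is clear, and nothing else has moved.

```bash
python3 -c "
from station import *
print(sign_off())"
```

```text
the job is handed in; nothing more can be done
None
```

The canister is off the hook and stands upright, released, in the middle of the empty pan. The job was handed in at about 22 s of the 72 s allowed.

- **Unhooking:** I gripped the bail across its legs and raised it about 2 mm off the seat. I drew it back through the keeper, which pushed back with 3–5 N, until the bar stopped against the cheeks. The wrist force there reached about 11 N, against the 30 N limit. I eased off about 0.7 mm, lifted the bar straight up to about 29 mm above where it lay, and carried it over the nose.
- **Placing:** I lowered it in small steps until it touched the pan floor. The wrist force then peaked at about 10 N upward, which is about 14 N on the floor including the canister's weight. I backed off before opening the gripper.
- **Final checks:** The rim is level to within 0.4% slope, with its top at z≈77 as expected. It is centred near (546, -42). The gripper is well above it and the wrist force is close to zero. In the last pictures the egg pan and everything else in view looked unmoved; I judged that by eye rather than measuring it.
- **Odd readings:** Twice around the throat, just after easing off and again early in the lift, the vertical force briefly read near zero instead of the canister's weight. I took this to be keeper friction. It returned to normal once the bar was clear.

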